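Index the drilling jig to its next hole

ROBOT

A 6-joint arm with a two-finger parallel gripper is mounted at the origin on the work surface. World frame = base frame: x ahead of the robot, y to its left, z up, the work surface at z = 0. Lengths are in m, angles in rad, forces in N, time in s.
With the tool pointing down it reaches from about 0.3 to 0.85 m from the base axis. Payload 4.2 kg.
Tool frame: the origin (TCP) lies at the very end of the fingers, on their centre line; the grasp point (between the pads) lies 19 mm behind it; y points along the fingers, z is the direction in which the jaws open and shut, and the axes are right-handed (so a half turn about y gives the same grasp; the last joint's range is limited). The gripper opens to 91 mm and grips with 3 to 60 N. Pads are 32 mm wide; open, the fingers measure 118 mm over their backs; the gripper's body (76 mm by 178 mm) begins 60 mm behind the grasp point.
Start: joints at [-1.204, 0.32, 1.565, -0, 1.257, -0.02], TCP at [0.217, -0.533, 0.214] pointing down, gripper open.
Joint ranges: [-3.11, 3.11], [-0.84, 2.01], [0.21, 2.61], [-1.34, 4.49], [0.05, 2.63], [-2.56, 2.56]. Speed limits (rad/s): [2.57, 2.57, 3.14, 3.14, 3.14, 3.14].

INTERFACE

Orientations are given as a unit quaternion [w, x, y, z].
In Python, from station import arm gives the robot as it stands. The module is installed in compiled form; this text tells all that it offers.
- The arm moves only by the tool step_arm, never from a script. Its argument "deltas" is text: rows parted by semicolons, each of 7 numbers parted by spaces: the shift along the tool's x, y, z in cm, then the turn, a rotation vector about the tool's x, y, z in rad, then the opening, from 0 (shut) to 1 (fully open). In form: tx ty tz wx wy wz grip; .... A call has exactly 5 rows; each row shifts and turns the pose as measured when the row begins, along the tool's axes as they then stand; what a row does not reach is not made up. A row lasts 1/10 s, in which the tool goes at most 50 mm and 8.59 degrees, less where a joint would pass 70% of its speed; a pose out of reach is approached as far as the arm can. A call with a gripper value outside its range is refused whole. The fingers move at their own pace and stop on an object; the grip force is fixed at half the most. Time passes only in rows, so rows that do not move let the fingers close, or fill a call up. It gives the time, the measured TCP pose, the force and the opening at its end, in the units of the state.
- arm.read_state(): the state, without advancing time (a new reading comes with each control period).
- arm.read_camera(name): name is "side" or "top"; returns the picture (384x512x3 uint8, red, green, blue); there is no depth.
- arm.camera_model(name): a dict with "fx", "fy", "cx", "cy" (pixels), "pose" (4x4, takes a point from camera to world coordinates). Camera axes: x right, y up, looking along -z (the intrinsics and any distortion apply to the point x, -y, -z); pixel columns grow to the right and rows downward; lengths in m; the calibration is good to about 2 mm. A picture is of the moment at which its call begins. camera_model takes no time and is no camera call.
- arm.sign_off(): hands the job in, once; it reports no verdict.
Trained networks look in the newest picture that a camera, given by its name, has taken for a name from the list of things; names that differ only in an ending like _2 or _b are one class to them, and where a whole thing is asked for, a point or a joint stands for the part that bears it (a point fixed in the world has none). Each returns a list of dicts, best first, with "confidence" (0 to 1); they miss things now and then, are a little off and sometimes report something else, mostly with a low value. They report only what shows in the picture. A call takes as long as a camera call. They do not tell look-alikes from the thing itself.
- arm.look_for(camera, thing): "pixel" ([column, row] in pixels, amid what is visible of it).
The state is a dict: "t": time; "q": joint angles; "joint_velocities": joint speeds; "effort": joint torques, N m; "tool_pos": TCP position; "ee_rot": TCP orientation; "wrist_force": force on the tool from outside, world axes, zero at the start; "moment": the same for the moment, N m; "grip_width": finger opening in m.
Only numpy, scipy, OpenCV 4.12 (cv2) and the standard library are available. Lean on these libraries where they do the work, as an engineer would, in place of code of your own. Each camera call takes 0.05 s, during which the arm holds its last target. There are 200 camera calls.

TASK

Bring the next marked spot of the wooden wheel blank round under the drill bushing: with a fingertip press the red indexing plunger of the jig in, and while it is in turn the table counter-clockwise (seen from above) to the very next index hole, not past it, then let the plunger spring back up so that it locks there. The blank must stay seated on the table and ride round with it; lift nothing and leave the other things where they are.

Things in the scene. Friction and masses are not known exactly. Their poses are not given: they have to be found in the camera images.
- index_table (a joint): turn (rad) of the round aluminium table (170 mm across, top 63 mm above the bench) about its upright axis: 0 at the first hole, where it starts (within 0.012), growing counter-clockwise seen from above. Holes are 60 degrees apart: the next is at 1.047. Plunger up: locked (0.014 play each way). Plunger in: turns with 1 to 2 N at the plunger and stays where it is left. Stops at -1.0 and 2.0
- plunger (a joint): how far the spring plunger is pressed straight down (m): 0 up (locked), 0.011 fully in; 3 N starts it, 8 N is fully in. At 0.010 its round-nosed bolt is clear of the index plate. Let go within about 4 mm of a hole's middle it springs up; let go between holes it stays in at about 0.010, the table free, and jumps up as the table is pushed on over a hole
- plunger_top (a point): centre of the flat top of the plunger's red head (34 mm across, 6 mm thick), 90 mm above the bench when up, 79 mm fully in. A dark arm on the table carries it round, 110 mm from the table's axis. Site axes: x outward from the axis, y the way it turns (counter-clockwise), z up
- lug_top (a point): middle of the top of the yellow push lug on the same arm, 110 mm above the bench; 32 mm (radially) x 10 mm x 53 mm high. It stands ahead of the plunger in the turning direction, its face 23 mm from the plunger's axis: a finger pressing the plunger and moving counter-clockwise bears on it. Behind the plunger it is open. Axes as plunger_top
- table_centre (a point): point on the table's upright axis at the table's top face, 63 mm above the bench; x points at the plunger, turns with the table, z up
- next_hole (a point): middle of the next index hole in the fixed plate, 50 mm above the bench (black, white rim, 16 mm across; one of six on a circle of 110 mm radius about the table's axis, joined by a dark circular slot). The plunger's axis must end over it. It does not move
- jig: fixed jig: dark wooden board 380 x 320 x 18 mm, round grey index housing 270 mm across (top 50 mm above the bench), and at the board's +x edge a blue bracket 105 mm high with an arm and brass drill bushing (115 mm high) over the blank. Origin: board centre on the bench, on the table's axis; x to the bracket. The plunger goes from 150 to 210 degrees counter-clockwise from x
- blank: loose wooden wheel blank, 140 mm across, 18 mm thick, with a 29 mm centre hole, lying on the table over a 25 mm spigot 15 mm high; top 81 mm above the bench. Three drilled black holes, three red marks. Origin at the centre of its underside; its x axis lies along the table's x axis
- screw_jar: closed glass screw jar with yellow cap, 48 mm across, 65 mm high, loose, standing on the jig's board at a far corner; origin at centre of underside
- dowel_plug: loose wooden plug, 18 mm across, 45 mm high, standing on the jig's board at the other far corner; origin at centre of underside
- stop_collar: loose steel collar, 36 mm across, 14 mm high, lying on the jig's board at a near corner; origin at centre of underside
- hammer: loose hammer lying on the bench to the robot's left; not needed
- screwdriver: loose screwdriver with orange handle lying on the bench to the robot's right; not needed
- tape_measure: loose yellow tape measure, 70 x 35 x 65 mm high, on the bench to the right; not needed
- offcut: loose wood offcut, 110 x 60 x 38 mm high, on the bench to the left; not needed
Not all that is in view belongs to the job. What is shaped like the blank but orange or pink is not meant.

How it is judged:
By the outcome, as a careful person would: the job done as asked, in the order asked, and still so for the second after the job is handed in, with the robot touching nothing.
It also fails if it takes over 40 s, if anything falls off the work surface, if the arm or the gripper's body presses on something with over 40 N, if the wrist force passes 120 N, or if a joint passes its speed limit or range.

## Working session

There is one attempt and no reset: what is moved stays moved. The work goes in short steps, Python scripts to look and compute and a tool call to move; the robot and the scene stay as the last step left them, time stands still between calls to the robot, and variables do not carry over. Pictures are saved under pics/ and viewed, about 8 in all and at most 12, crops included, and the job is handed in when it is done.

Besides the shell and the picture viewer there is one more tool, called after "Emit:" as a command line: name --argument value ..., lists and objects as JSON in quotes. step_arm: Moves the arm, as the interface text tells. Its arguments: {"type":"object","properties":{"deltas":{"type":"string"}},"required":["deltas"]}

```bash
mkdir -p pics; cat > h.py <<'E'
import numpy as np, cv2
from station import arm
def ray(cam,px):
    m=arm.camera_model(cam);P=np.array(m["pose"])
    d=np.array([(px[0]-m["cx"])/m["fx"],-(px[1]-m["cy"])/m["fy"],-1])
    return P[:3,3],P[:3,:3]@d
def at_z(cam,px,z):
    o,d=ray(cam,px);return o+d*(z-o[2])/d[2]
def proj(cam,p):
    m=arm.camera_model(cam);P=np.array(m["pose"]);c=P[:3,:3].T@(np.array(p)-P[:3,3])
    return np.array([m["cx"]+m["fx"]*c[0]/-c[2],m["cy"]+m["fy"]*-c[1]/-c[2]])
def snap(cam,name):
    im=arm.read_camera(cam);cv2.imwrite(f"pics/{name}.png",im[:,:,::-1]);return im
E
python3 - <<'E'
from h import *
print({k:v for k,v in arm.camera_model("top").items()}); print(arm.camera_model("side"))
a=snap("top","t1");b=snap("side","s1")
for c,zs in(("top",0),("side",0)):
    for n,z in(("plunger_top",.09),("lug_top",.11),("table_centre",.081),("next_hole",.05),("blank",.081)):
        r=arm.look_for(c,n)
        for k in r[:3]: print(c,n,np.round(k["pixel"]),round(k["confidence"],2),np.round(at_z(c,k["pixel"],z),3))
s=arm.read_state();print(s["tool_pos"],s["ee_rot"],s["t"],s["wrist_force"])
E
```

```text
{'fx': 349.77909169947685, 'fy': 349.77909169947685, 'cx': 258.87963777001033, 'cy': 195.0484839353735, 'pose': array([[ 0.08851514,  0.97518209, -0.20294077,  0.2943104 ],
       [-0.99606619,  0.08750628, -0.01395668, -0.01978934],
       [ 0.00414828,  0.20337782,  0.97909154,  1.38256472],
       [ 0.        ,  0.        ,  0.        ,  1.        ]])}
{'fx': 481.07197647932264, 'fy': 481.07197647932264, 'cx': 247.43451812908526, 'cy': 185.79325782125068, 'pose': array([[-0.98872432,  0.11898764, -0.09091844,  0.42657245],
       [-0.14944178, -0.74527139,  0.64979821,  0.97772561],
       [ 0.00955905,  0.6560583 ,  0.75464967,  1.22883303],
       [ 0.        ,  0.        ,  0.        ,  1.        ]])}
top plunger_top [229. 218.] 0.5 [0.464 0.1   0.09 ]
top lug_top [245. 213.] 0.95 [0.485 0.043 0.11 ]
top lug_top [257. 216.] 0.73 [ 0.477 -0.001  0.11 ]
top table_centre [240. 215.] 0.59 [0.481 0.064 0.081]
top next_hole [263. 220.] 0.87 [ 0.476 -0.024  0.05 ]
top blank [339. 205.] 0.86 [ 0.553 -0.305  0.081]
top blank [166. 255.] 0.68 [0.309 0.318 0.081]
side plunger_top [274. 216.] 0.57 [0.469 0.104 0.09 ]
side lug_top [272. 215.] 0.89 [0.473 0.113 0.11 ]
side table_centre [274. 210.] 0.71 [0.47  0.074 0.081]
side next_hole [255. 216.] 0.69 [0.527 0.08  0.05 ]
side blank [257. 138.] 0.88 [ 0.564 -0.231  0.081]
side blank [315. 307.] 0.8 [0.33  0.373 0.081]
side blank [258. 198.] 0.59 [0.526 0.035 0.081]
[ 0.21690248 -0.53254183  0.21398595] [-0.13589774  0.13587197 -0.69388548  0.69396942] 0.6 [ 0.48507883  0.78022615 -0.62554675]
```

View pics/t1.png

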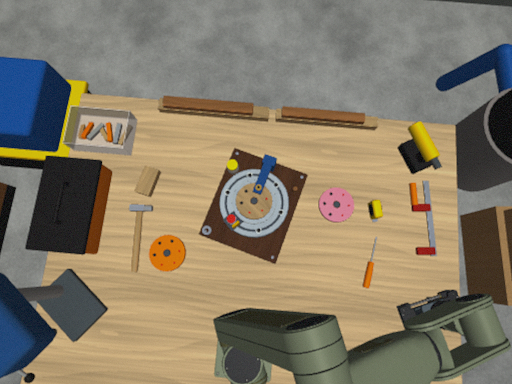

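View pics/s1.png

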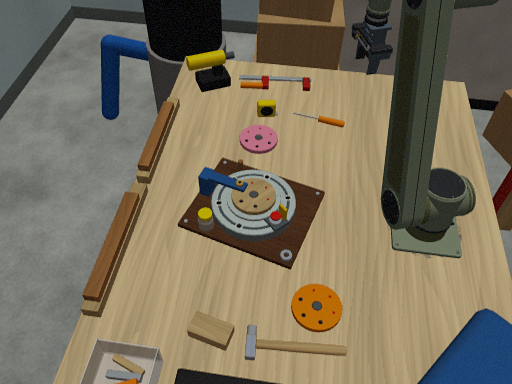

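The top view shows the jig at about (254,205), with the wooden blank at (254,202) and the red/yellow plunger group at (232,220). Two things could be taken for the blank: the orange wheel (166,253) and the pink wheel (336,205). In the side view the jig is at (252,205) and the plunger at about (276,215). I choose the wooden one inside the jig and check it in a close crop.

```bash
python3 - <<'E'
from h import *
a=cv2.imread("pics/t1.png")[150:265,200:310];b=cv2.imread("pics/s1.png")[155:270,195:305]
f=lambda x:cv2.resize(x,(400,418),interpolation=cv2.INTER_CUBIC)
cv2.imwrite("pics/c1.png",np.hstack([f(a),f(b)]))
for c,n in(("top","t1"),("side","s1")):
    im=cv2.imread(f"pics/{n}.png");h=cv2.cvtColor(im,cv2.COLOR_BGR2HSV)
    x0,y0,x1,y1=(200,150,310,265) if c=="top" else (195,155,305,270)
    for nm,m,z in(("red",((h[...,0]<6)|(h[...,0]>174))&(h[...,1]>170)&(h[...,2]>110),.09),("yel",(abs(h[...,0].astype(int)-27)<5)&(h[...,1]>170)&(h[...,2]>120),.11)):
        mm=np.zeros(m.shape,np.uint8);mm[y0:y1,x0:x1]=m[y0:y1,x0:x1]
        k,l,s,ce=cv2.connectedComponentsWithStats(mm)
        for i in range(1,k):
            if s[i,4]>4: print(c,nm,s[i],ce[i].round(1),at_z(c,ce[i],z).round(4))
    # wooden blank: dark-vs-light in hsv
    print(c,h[202 if c=="top" else 196, (248 if c=="top" else 240)], )
E
```

```text
top red [227 215   8   8  52] [230.7 218.3] [0.4649 0.0952 0.09  ]
top yel [227 159  11  11  99] [231.9 164.2] [0.6679 0.1105 0.11  ]
top yel [232 221   7   7  20] [235.1 223.8] [0.4437 0.0754 0.11  ]
top [ 18 109 178]
side red [270 211  11   9  72] [275.2 215.3] [0.4646 0.0993 0.09  ]
side yel [280 204   7   7  19] [283. 207.] [0.4445 0.0802 0.11  ]
side yel [198 207  14  12 133] [204.6 212.8] [0.6699 0.1381 0.11  ]
side [ 20 109 152]
```

View pics/c1.png

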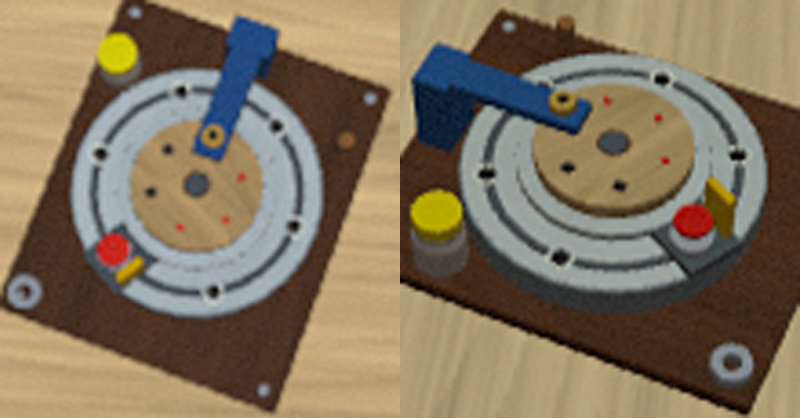

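The crop shows the wooden blank with three red marks and three black holes, under the brass bushing. In the crop's top view the red plunger head is at (113,250), the yellow lug is ahead of it counter-clockwise at (130,270), and the next hole is at (213,292).

```bash
python3 - <<'E'
from h import *
from scipy.optimize import least_squares
s=3.636
T=np.array([(213,292),(294,226),(277,126),(181,90),(100,154)])/s+[200,150]-.4
ids=[1,2,3,4,5]
S=np.array([(337,155),(262,78),(87,173),(160,256)])/s+[195,155]-.4
# side: identify by nearest after top fit
f=lambda p,c,ids:np.array([proj(c,[p[0]+.11*np.cos(p[2]+i*np.pi/3),p[1]+.11*np.sin(p[2]+i*np.pi/3),.05]) for i in ids])
p0=[.525,.025,np.arctan2(.07,-.06)]
r=least_squares(lambda p:(f(p,"top",ids)-T).ravel(),p0);pt=r.x;print("top",pt,abs(r.fun).max())
sid=[int(np.argmin(np.linalg.norm(f(pt,"side",range(6))-q,axis=1))) for q in S];print(sid)
r=least_squares(lambda p:(f(p,"side",sid)-S).ravel(),pt);print("side",r.x,abs(r.fun).max())
p=(pt+r.x)/2
for i in(0,.25,.5,.75,1):
    a=p[2]+i*np.pi/3;print(i,(p[:2]+.11*np.array([np.cos(a),np.sin(a)])).round(4),"tangent",np.round([-np.sin(a),np.cos(a)],3))
from scipy.spatial.transform import Rotation as R
st=arm.read_state();print(R.from_quat(np.roll(st["ee_rot"],-1)).as_matrix().round(3),st["grip_width"])
E
```

```text
top [0.5423861  0.01675729 2.34272904] 0.2739258706499186
[1, 2, 4, 5]
side [0.54201757 0.01704112 2.34538454] 0.2043116303422039
0 [0.4654 0.0956] tangent [-0.716 -0.698]
0.25 [0.4476 0.0731] tangent [-0.51 -0.86]
0.5 [0.4363 0.0467] tangent [-0.271 -0.963]
0.75 [0.4322 0.0182] tangent [-0.012 -1.   ]
1 [ 0.4356 -0.0103] tangent [ 0.247 -0.969]
[[-0.926  0.     0.377]
 [-0.377 -0.    -0.926]
 [-0.    -1.     0.   ]] 0.09136651711419952
```

Emit:
step_arm --deltas "0 0 0 0 0.13 0 0; 0 0 0 0 0.13 0 0; 0 0 0 0 0.13 0 0; 0 0 0 0 0.13 0 0; 0 0 0 0 0.13 0 0"

```text
t: 1.1
tool_pos: [0.2169, -0.5325, 0.2141]
ee_rot: [0.102, -0.102, -0.7, 0.7]
wrist_force: [-0.7, -0.5, -0.2]
grip_width: 0.0543
```

```bash
cat >> h.py <<'E'
from scipy.spatial.transform import Rotation as R
def to(x,y,z):
    s=arm.read_state();M=R.from_quat(np.roll(s["ee_rot"],-1))
    print("t",round(s["t"],2),"pos",s["tool_pos"].round(4) if hasattr(s["tool_pos"],"round") else s["tool_pos"],"F",np.round(s["wrist_force"],1),"w",round(s["grip_width"],4),"q",np.round(s["q"],2))
    print("yaw z",M.as_matrix()[:,2].round(3),"cm in tool:",(100*M.inv().apply(np.array([x,y,z])-s["tool_pos"])).round(2))
E
python3 -c "
from h import *
to(.4654,.0956,.16)"
```

```text
t 1.1 pos [ 0.2169 -0.5325  0.2141] F [-0.7 -0.5 -0.2] w 0.0543 q [-1.2   0.32  1.56  0.    1.26  0.66]
yaw z [-0.285 -0.959  0.   ] cm in tool: [ -5.95   5.4  -67.29]
```

Emit:
step_arm --deltas "-0.4 0 -4.5 0 0 0 0; -0.4 0 -4.5 0 0 0 0; -0.4 0 -4.5 0 0 0 0; -0.4 0 -4.5 0 0 0 0; -0.4 0 -4.5 0 0 0 0"

```text
t: 1.6
tool_pos: [0.302, -0.3217, 0.2128]
ee_rot: [0.105, -0.107, -0.698, 0.7]
wrist_force: [0.9, -0.5, 0.5]
grip_width: 0.0142
```

Emit:
step_arm --deltas "-0.4 0 -4.5 0 0 0 0; -0.4 0 -4.5 0 0 0 0; -0.4 0 -4.5 0 0 0 0; -0.4 0 -4.5 0 0 0 0; -0.4 0 -4.5 0 0 0 0"

```text
t: 2.1
tool_pos: [0.3899, -0.1043, 0.2137]
ee_rot: [0.104, -0.11, -0.697, 0.701]
wrist_force: [1.6, -0.8, -0.2]
grip_width: 0.0006
```

```bash
python3 -c "
from h import *
to(.4654,.0956,.16)"
```

```text
t 2.1 pos [ 0.3899 -0.1043  0.2137] F [ 1.6 -0.8 -0.2] w 0.0006 q [-0.29  0.04  1.92 -0.    1.17  1.59]
yaw z [-0.299 -0.954  0.003] cm in tool: [ -1.18   5.31 -21.35]
```

Emit:
step_arm --deltas "-0.3 0.5 -4.5 0 0 0 0; -0.3 0.5 -4.5 0 0 0 0; -0.3 0.5 -4.5 0 0 0 0; -0.3 0.5 -4.5 0 0 0 0; 0 0.5 -3.5 0 0 0 0"

```text
t: 2.6
tool_pos: [0.4692, 0.1073, 0.1899]
ee_rot: [0.101, -0.112, -0.698, 0.7]
wrist_force: [0.9, -0.1, -0.2]
grip_width: 0.0005
```

```bash
python3 -c "
from h import *
to(.4654,.0956,.13)"
```

```text
t 2.6 pos [0.4692 0.1073 0.1899] F [ 0.9 -0.1 -0.2] w 0.0005 q [ 0.21  0.18  1.82 -0.01  1.13  2.08]
yaw z [-0.297 -0.955  0.001] cm in tool: [0.11 6.   1.23]
```

Emit:
step_arm --deltas "0.1 1 0.6 0 0 0 0; 0 2 0.6 0 0 0 0; 0 2 0 0 0 0 0; 0 2 0 0 0 0 0; 0 0.5 0 0 0 0 0"

```text
t: 3.1
tool_pos: [0.4665, 0.0984, 0.1125]
ee_rot: [0.097, -0.109, -0.698, 0.701]
wrist_force: [-0.2, 0.1, 0.2]
grip_width: 0.0004
```

```bash
python3 - <<'E'
from h import *
to(.4654,.0956,.09)
b=snap("side","s2")[165:255,225:315];a=snap("top","t2")[185:255,200:270]
f=lambda x:cv2.resize(x,(400,400),interpolation=cv2.INTER_CUBIC)
cv2.imwrite("pics/c2.png",np.hstack([f(a),f(b)])[:,:,::-1])
E
```

```text
t 3.1 pos [0.4665 0.0984 0.1125] F [-0.2  0.1  0.2] w 0.0004 q [ 0.19  0.25  1.94 -0.01  0.93  2.06]
yaw z [-0.289 -0.957  0.   ] cm in tool: [0.07 2.25 0.3 ]
```

View pics/c2.png

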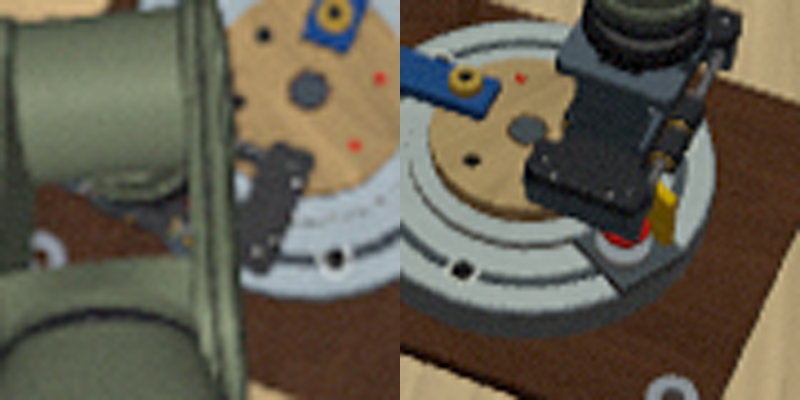

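The closed fingers sit over the red head, in the crop's side view at (625,235). The yellow lug is just ahead at (663,215), and nothing else is near. I go on down.

Emit:
step_arm --deltas "0.1 0.6 0.3 0 0 0 0; 0 0.6 0 0 0 0 0; 0 0.6 0 0 0 0 0; 0 0.3 0 0 0 0 0; 0 0.3 0 0 0 0 0"

```text
t: 3.7
tool_pos: [0.4686, 0.0954, 0.0913]
ee_rot: [0.094, -0.113, -0.699, 0.699]
wrist_force: [0.5, -0.1, 1.2]
grip_width: 0.0004
```

Emit:
step_arm --deltas "0 0.3 0 0 0 0 0; 0 0.3 0 0 0 0 0; 0 0.3 0 0 0 0 0; 0 0.3 0 0 0 0 0; 0 0.3 0 0 0 0 0"

```text
t: 4.2
tool_pos: [0.4704, 0.0968, 0.0791]
ee_rot: [-0.094, 0.115, 0.701, -0.698]
wrist_force: [-6.2, 4.4, 34.5]
grip_width: 0.0004
```

```bash
python3 -c "
from h import *
to(.4654,.0956,.079)"
```

```text
t 4.2 pos [0.4704 0.0968 0.0791] F [-6.2  4.4 34.5] w 0.0004 q [ 0.18  0.29  1.99 -0.01  0.83  2.06]
yaw z [-0.291 -0.957 -0.008] cm in tool: [ 0.44 -0.    0.26]
```

Emit:
step_arm --deltas "0.2 0 0 0 0 0 0; 0.3 0.1 0.4 0 0 0 0; 0.3 0.1 0.4 0 0 0 0; 0.3 0.1 0.4 0 0 0 0; 0.3 0.1 0.4 0 0 0 0"

```text
t: 4.7
tool_pos: [0.4627, 0.0885, 0.0811]
ee_rot: [-0.085, 0.123, 0.704, -0.694]
wrist_force: [0.9, 1.3, 6.3]
grip_width: 0.0003
```

```bash
cat > w.py <<'E'
from h import *
import sys
C=np.array([.5422,.0169]);a0=2.344
s=arm.read_state();p=np.array(s["tool_pos"]);d=p[:2]-C
a=np.arctan2(d[1],d[0])-a0
M=R.from_quat(np.roll(s["ee_rot"],-1));Z=M.as_matrix()
print("t",round(s["t"],2),"pos",p.round(4),"F",np.round(s["wrist_force"],1),"tcp angle",round(np.degrees(a),2),"radius",round(np.hypot(*d),4),"tilt y",Z[:,1].round(3),"yaw",Z[:2,2].round(3),"q6",round(s["q"][5],2))
for g in map(float,sys.argv[1:]):
    t=a0+np.radians(g);q=np.r_[C+.11*np.array([np.cos(t),np.sin(t)]),p[2]]
    print("to tcp angle",g,"cm",(100*M.inv().apply(q-p)).round(2))
E
python3 w.py 5 10 15
```

```text
t 4.7 pos [0.4627 0.0885 0.0811] F [0.9 1.3 6.3] tcp angle 3.69 radius 0.107 tilt y [ 0.055  0.005 -0.998] yaw [-0.291 -0.957] q6 2.04
to tcp angle 5.0 cm [ 0.37 -0.02  0.1 ]
to tcp angle 10.0 cm [ 0.72 -0.06  1.  ]
to tcp angle 15.0 cm [ 0.99 -0.09  1.92]
```

Emit:
step_arm --deltas "0.1 0.25 0 0.005 0 -0.02 0; 0.1 0.25 0.1 0.005 0 -0.02 0; 0.2 0.2 0.3 0.005 0 -0.02 0; 0.2 0.2 0.4 0.005 0 -0.02 0; 0.2 0.2 0.4 0.005 0 -0.02 0"

```text
t: 5.2
tool_pos: [0.4598, 0.0845, 0.0793]
ee_rot: [-0.116, 0.094, 0.705, -0.693]
wrist_force: [-2.8, 4.3, 16.3]
grip_width: 0.0004
```

```bash
python3 w.py 10 15 20
```

```text
t 5.2 pos [0.4598 0.0845 0.0793] F [-2.8  4.3 16.3] tcp angle 6.31 radius 0.1066 tilt y [-0.029  0.022 -0.999] yaw [-0.293 -0.956] q6 1.99
to tcp angle 10.0 cm [0.56 0.01 0.53]
to tcp angle 15.0 cm [0.83 0.01 1.45]
to tcp angle 20.0 cm [1.02 0.   2.4 ]
```

Emit:
step_arm --deltas "0.2 0.15 0.4 0.002 0 0.005 0; 0.2 0.15 0.4 0.002 0 0.005 0; 0.2 0.15 0.5 0.002 0 0.005 0; 0.2 0.15 0.5 0.002 0 0.005 0; 0.2 0.15 0.5 0.002 0 0.005 0"

```text
t: 5.7
tool_pos: [0.4516, 0.0711, 0.0792]
ee_rot: [-0.102, 0.11, 0.706, -0.693]
wrist_force: [-1.1, 2.4, 12.6]
grip_width: 0.0004
```

```bash
python3 w.py 20 25 30; python3 - <<'E'
from h import *
b=snap("side","s3")[165:255,225:315]
cv2.imwrite("pics/c3.png",cv2.resize(b,(500,500),interpolation=cv2.INTER_CUBIC)[:,:,::-1])
E
```

```text
t 5.7 pos [0.4516 0.0711 0.0792] F [-1.1  2.4 12.6] tcp angle 14.81 radius 0.1056 tilt y [ 0.013  0.017 -1.   ] yaw [-0.296 -0.955] q6 1.98
to tcp angle 20.0 cm [ 0.62 -0.02  0.87]
to tcp angle 25.0 cm [ 0.72 -0.04  1.83]
to tcp angle 30.0 cm [ 0.73 -0.06  2.79]
```

View pics/c3.png

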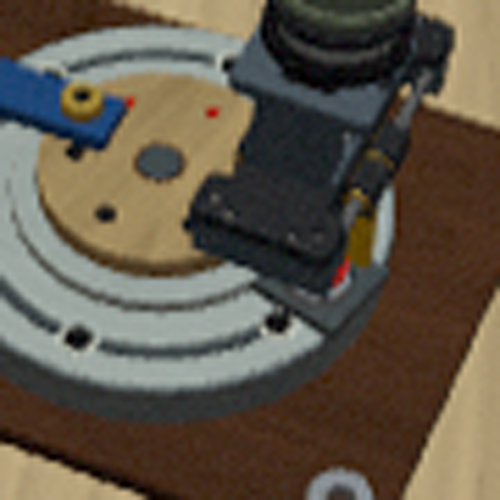

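The table is turning. The vacated hole shows at (278,322) in the crop, the blank has ridden round, and the finger is still on the red head. I go on along the arc.

Emit:
step_arm --deltas "0.3 0.15 0.6 0 0 0 0; 0.3 0.15 0.7 0 0 0 0; 0.25 0.15 0.8 0 0 0 0; 0.2 0.15 0.8 0 0 0 0; 0.2 0.15 0.8 0 0 0 0"

```text
t: 6.25
tool_pos: [0.4404, 0.0421, 0.0796]
ee_rot: [-0.092, 0.12, 0.709, -0.689]
wrist_force: [0.4, 2.3, 12.8]
grip_width: 0.0003
```

```bash
python3 w.py 35 40 45
```

```text
t 6.25 pos [0.4404 0.0421 0.0796] F [ 0.4  2.3 12.8] tcp angle 31.8 radius 0.1048 tilt y [ 0.043  0.023 -0.999] yaw [-0.296 -0.955] q6 1.91
to tcp angle 35.0 cm [ 0.46 -0.04  0.64]
to tcp angle 40.0 cm [ 0.31 -0.07  1.59]
to tcp angle 45.0 cm [ 0.08 -0.09  2.52]
```

Emit:
step_arm --deltas "0.3 0.17 0.7 0.006 0 -0.007 0; 0.2 0.17 0.7 0.006 0 -0.007 0; 0.1 0.17 0.6 0.006 0 -0.007 0; 0 0.17 0.5 0.006 0 -0.007 0; 0 0.17 0.4 0.006 0 -0.007 0"

```text
t: 6.75
tool_pos: [0.4371, 0.0172, 0.0793]
ee_rot: [-0.098, 0.116, 0.703, -0.694]
wrist_force: [-3.2, 2.2, 15.9]
grip_width: 0.0007
```

```bash
python3 w.py 55 60 65; python3 - <<'E'
from h import *
b=snap("side","s4")[165:255,225:315]
cv2.imwrite("pics/c4.png",cv2.resize(b,(500,500),interpolation=cv2.INTER_CUBIC)[:,:,::-1])
E
```

```text
t 6.75 pos [0.4371 0.0172 0.0793] F [-3.2  2.2 15.9] tcp angle 45.55 radius 0.1051 tilt y [ 0.027  0.009 -1.   ] yaw [-0.299 -0.954] q6 1.87
to tcp angle 55.0 cm [-0.21 -0.02  1.82]
to tcp angle 60.0 cm [-0.68 -0.03  2.66]
to tcp angle 65.0 cm [-1.22 -0.03  3.46]
```

View pics/c4.png

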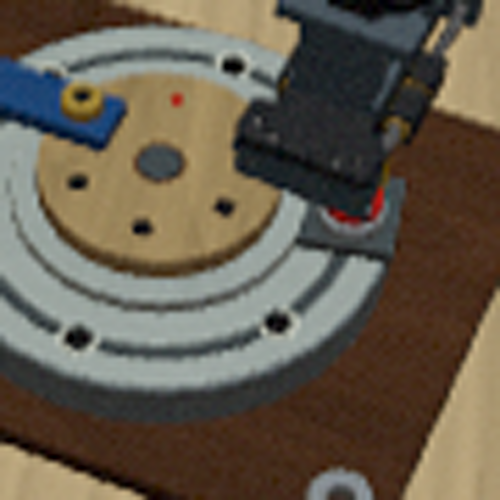

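```bash
cat > ang.py <<'E'
from h import *
import sys
C=np.array([.5422,.0169])
def spots(cam,f):
    im=cv2.imread(f"pics/{f}.png").astype(float)
    B=lambda r,a:proj(cam,[C[0]+r*np.cos(a),C[1]+r*np.sin(a),.081])
    m=np.zeros(im.shape[:2],np.uint8)
    cv2.fillPoly(m,[np.array([B(.064,a) for a in np.linspace(0,6.28,60)]).round().astype(int)],1)
    cv2.fillPoly(m,[np.array([B(.022,a) for a in np.linspace(0,6.28,60)]).round().astype(int)],0)
    V=im.max(2)
    dark=np.clip(110-V,0,60)*m*(im[...,0]<im[...,2]+25)
    k,l,s,c=cv2.connectedComponentsWithStats((dark>0).astype(np.uint8))
    for i in range(1,k):
        if 3<=s[i,4]<40:
            ys,xs=np.where(l==i);w=dark[ys,xs];px=[(xs*w).sum()/w.sum(),(ys*w).sum()/w.sum()]
            d=at_z(cam,px,.081)[:2]-C;print(f,"px",np.round(px,1),"n",s[i,4],"r",np.hypot(*d).round(4),"ang",np.degrees(np.arctan2(d[1],d[0])).round(1))
for f in sys.argv[1:]: spots("side" if f[0]=="s" else "top",f)
E
python3 ang.py s1 t1 s3 s4
```

```text
s1 px [239.5 182. ] n 3 r 0.0636 ang -38.2
s1 px [239.9 185.1] n 15 r 0.0537 ang -29.7
s1 px [246.2 185.8] n 7 r 0.0377 ang -45.4
s1 px [240.7 200.7] n 9 r 0.0494 ang 46.3
s1 px [254.9 205.8] n 10 r 0.0502 ang 103.8
t1 px [258.1 186.6] n 3 r 0.0558 ang -12.7
t1 px [245.6 190.6] n 5 r 0.0484 ang 44.1
t1 px [241.  202.4] n 6 r 0.0483 ang 105.2
s3 px [239.9 185.1] n 13 r 0.0536 ang -29.6
s3 px [246.2 185.7] n 7 r 0.0379 ang -45.8
s3 px [238.6 191.7] n 10 r 0.0464 ang 1.1
s3 px [243.6 203.1] n 10 r 0.0501 ang 61.5
s4 px [239.5 182. ] n 3 r 0.0636 ang -38.1
s4 px [239.8 185.2] n 13 r 0.0537 ang -29.4
s4 px [246.2 185.7] n 7 r 0.0382 ang -45.9
s4 px [238.5 197.4] n 10 r 0.049 ang 29.1
s4 px [265.  201.8] n 9 r 0.0494 ang 144.6
s4 px [250.1 205.5] n 9 r 0.0501 ang 86.7
```

Emit:
step_arm --deltas "0 0.17 0.5 0.001 0 -0.004 0; 0 0.17 0.5 0.001 0 -0.004 0; -0.05 0.17 0.5 0.001 0 -0.004 0; -0.05 0.17 0.4 0.001 0 -0.004 0; -0.1 0.17 0.3 0.001 0 -0.004 0"

```text
t: 7.3
tool_pos: [0.4392, -0.0033, 0.0793]
ee_rot: [-0.1, 0.114, 0.705, -0.693]
wrist_force: [-3.8, 2.5, 16.9]
grip_width: 0.0006
```

```bash
python3 w.py 58 60 62 65; python3 -c "
from h import *
snap('side','s5')"; python3 ang.py s5
```

```text
t 7.3 pos [ 0.4392 -0.0033  0.0793] F [-3.8  2.5 16.9] tcp angle -303.2 radius 0.1049 tilt y [ 0.022  0.013 -1.   ] yaw [-0.298 -0.954] q6 1.82
to tcp angle 58.0 cm [ 0.33 -0.01  0.44]
to tcp angle 60.0 cm [ 0.14 -0.02  0.77]
to tcp angle 62.0 cm [-0.07 -0.02  1.1 ]
to tcp angle 65.0 cm [-0.4  -0.02  1.57]
s5 px [239.5 182. ] n 3 r 0.0636 ang -38.2
s5 px [239.9 185.2] n 13 r 0.0537 ang -29.5
s5 px [246.2 185.6] n 7 r 0.0384 ang -46.3
s5 px [240.9 191. ] n 3 r 0.0397 ang -4.1
s5 px [239.6 199.4] n 10 r 0.0493 ang 39.3
s5 px [266.6 200.2] n 9 r 0.0495 ang 154.3
s5 px [252.9 205.8] n 10 r 0.0501 ang 96.7
```

Emit:
step_arm --deltas "-0.05 0.17 0.35 0 0 -0.003 0; -0.05 0.17 0.35 0 0 -0.003 0; -0.05 0.17 0.3 0 0 -0.003 0; -0.05 0.17 0.2 0 0 -0.003 0; 0 0.15 0.1 0 0 0 0"

```text
t: 7.85
tool_pos: [0.4439, -0.0137, 0.0793]
ee_rot: [-0.097, 0.113, 0.708, -0.691]
wrist_force: [-4.2, 3.8, 15.7]
grip_width: 0.0003
```

```bash
python3 w.py 60 65; python3 -c "
from h import *
snap('side','s6')"; python3 ang.py s6
```

```text
t 7.85 pos [ 0.4439 -0.0137  0.0793] F [-4.2  3.8 15.7] tcp angle -297.01 radius 0.103 tilt y [ 0.025  0.02  -0.999] yaw [-0.293 -0.956] q6 1.77
to tcp angle 60.0 cm [ 0.89 -0.01 -0.09]
to tcp angle 65.0 cm [ 0.36 -0.03  0.71]
s6 px [239.6 185.2] n 16 r 0.0542 ang -28.8
s6 px [246.2 185.6] n 7 r 0.0383 ang -46.2
s6 px [268.9 185.5] n 33 r 0.0593 ang -138.4
s6 px [241. 191.] n 3 r 0.0394 ang -4.1
s6 px [240.6 200.5] n 9 r 0.0492 ang 45.8
s6 px [267.3 199. ] n 10 r 0.0488 ang 160.7
s6 px [254.9 205.8] n 10 r 0.0503 ang 103.7
```

The table reads within 0.5° of the hole: blank holes at 45.8° and 103.7°, against 46.3° and 103.8° at the start. I lift straight up.

Emit:
step_arm --deltas "0 -0.3 0 0 0 0 0; 0 -1 0 0 0 0 0; 0 -1 0 0 0 0 0; 0 -2 0 0 0 0 0; 0 -2 0 0 0 0 0"

```text
t: 8.4
tool_pos: [0.4413, -0.0148, 0.1439]
ee_rot: [-0.098, 0.111, 0.708, -0.691]
wrist_force: [0.3, -0.0, -0.1]
grip_width: 0.0006
```

Emit:
step_arm --deltas "0 -3 0 0 0 0 0; 0 -3 0 0 0 0 0; 0 -2 -2 0 0 0 0; 0 0 4.5 0 0 0 0; 0 0 4.5 0 0 0 0"

```text
t: 8.9
tool_pos: [0.4221, -0.0789, 0.2306]
ee_rot: [-0.089, 0.11, 0.709, -0.691]
wrist_force: [1.0, -0.7, -0.2]
grip_width: 0.0005
```

Emit:
step_arm --deltas "0 0 4.5 0 0 0 0; 0 0 4.5 0 0 0 0; 0 0 4.5 0 0 0 0; 0 0 4.5 0 0 0 0; 0 0 0 0 0 0 0"

```text
t: 9.4
tool_pos: [0.369, -0.2611, 0.2283]
ee_rot: [-0.088, 0.112, 0.707, -0.692]
wrist_force: [-0.4, 0.8, -0.6]
grip_width: 0.001
```

```bash
python3 w.py 60; python3 - <<'E'
from h import *
A=snap('side','s7');T=snap('top','t7')
f=lambda x:cv2.resize(x,(400,418),interpolation=cv2.INTER_CUBIC)
cv2.imwrite("pics/c7.png",np.hstack([f(T[150:265,200:310]),f(A[155:270,195:305])])[:,:,::-1])
C=np.array([.5422,.0169])
for c,n in(("top","t7"),("side","s7"),("top","t1"),("side","s1")):
    h=cv2.cvtColor(cv2.imread(f"pics/{n}.png"),cv2.COLOR_BGR2HSV)
    m=((h[...,0]<6)|(h[...,0]>174))&(h[...,1]>170)&(h[...,2]>110)
    x0,y0,x1,y1=(200,150,310,265) if c=="top" else (195,155,305,270)
    mm=np.zeros(m.shape,np.uint8);mm[y0:y1,x0:x1]=m[y0:y1,x0:x1]
    k,l,s,ce=cv2.connectedComponentsWithStats(mm)
    for i in range(1,k):
        if s[i,4]>25:
            for z in(.088,.078):
                d=at_z(c,ce[i],z)[:2]-C;print(n,s[i,4],ce[i].round(1),"z",z,"r",np.hypot(*d).round(4),"turn",(np.degrees(np.arctan2(d[1],d[0])-2.344)%360).round(2))
E
python3 ang.py s7
```

```text
t 9.4 pos [ 0.369  -0.2611  0.2283] F [-0.4  0.8 -0.6] tcp angle -256.23 radius 0.3275 tilt y [ 0.037  0.016 -0.999] yaw [-0.279 -0.96 ] q6 1.17
to tcp angle 60.0 cm [  0.63   0.65 -25.93]
t7 53 [257.9 228.5] z 0.088 r 0.1092 turn 59.43
t7 53 [257.9 228.5] z 0.078 r 0.1081 turn 59.53
s7 64 [288.6 190.1] z 0.088 r 0.1103 turn 58.31
s7 64 [288.6 190.1] z 0.078 r 0.1124 turn 62.62
t1 52 [230.7 218.3] z 0.088 r 0.11 turn 0.17
t1 52 [230.7 218.3] z 0.078 r 0.1097 turn 359.35
s1 72 [275.2 215.3] z 0.088 r 0.112 turn 359.49
s1 72 [275.2 215.3] z 0.078 r 0.1063 turn 2.24
s7 px [239.8 185.1] n 16 r 0.054 ang -29.3
s7 px [246.3 185.6] n 7 r 0.0384 ang -46.5
s7 px [242.6 190.8] n 6 r 0.035 ang -7.8
s7 px [240.6 200.5] n 10 r 0.0492 ang 45.8
s7 px [267.3 199. ] n 11 r 0.0488 ang 160.6
s7 px [254.9 205.8] n 10 r 0.0503 ang 103.8
```

View pics/c7.png

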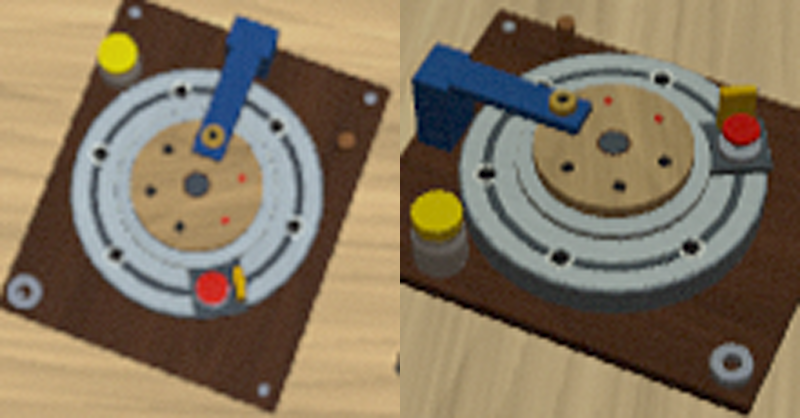

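The view shows the plunger over the next hole, at (212,288) in the top part of the crop, with the blank seated and turned with it. Whether the plunger is up is not yet sure, so I compare the head's image with both heights, using the start picture as reference.

```bash
python3 - <<'E'
from h import *
C=np.array([.5422,.0169])
for c,a,b in(("side",(275.2,215.3),(288.6,190.1)),("top",(230.7,218.3),(257.9,228.5))):
    P=lambda g,z:proj(c,np.r_[C+.11*np.array([np.cos(2.344+np.radians(g)),np.sin(2.344+np.radians(g))]),z])
    off=np.array(a)-P(0,.087)
    print(c,"offset at start",off.round(2))
    for z in(.087,.077):
        for g in(59,60,61): print("z",z,g,"resid",(np.array(b)-off-P(g,z)).round(2))
A=[cv2.imread(f"pics/{n}.png") for n in("s1","s7")]
cr=[A[0][200:230,258:298],A[1][175:205,268:308]]
cv2.imwrite("pics/c8.png",np.hstack([cv2.resize(x,(400,300),interpolation=cv2.INTER_NEAREST) for x in cr]))
E
```

```text
side offset at start [0.16 0.38]
z 0.087 59 resid [ 0.05 -0.28]
z 0.087 60 resid [0.14 0.18]
z 0.087 61 resid [0.24 0.65]
z 0.077 59 resid [ 0.29 -2.35]
z 0.077 60 resid [ 0.38 -1.89]
z 0.077 61 resid [ 0.48 -1.42]
top offset at start [0.02 0.04]
z 0.087 59 resid [ 0.15 -0.34]
z 0.087 60 resid [-0.37 -0.26]
z 0.087 61 resid [-0.88 -0.17]
z 0.077 59 resid [ 0.15 -0.63]
z 0.077 60 resid [-0.36 -0.55]
z 0.077 61 resid [-0.87 -0.46]
```

View pics/c8.png

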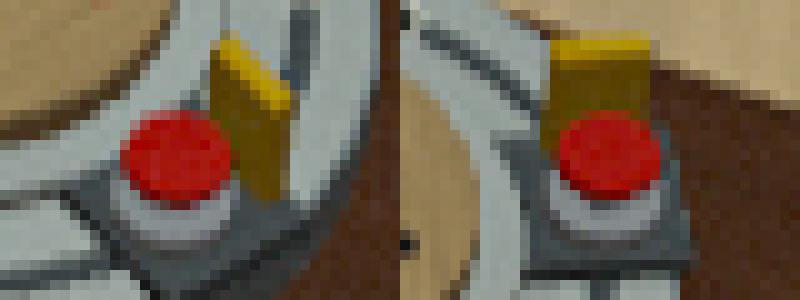

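The close crops match: the same white collar shows under the red head before (175,155) and now (610,155). The residual is 0.2 px for "up" against 1.9 px for "in", so the plunger is up and locked.

```bash
python3 -c "
from station import arm
print(arm.sign_off())"
```

```text
the job is handed in; nothing more can be done
None
```

The table is at the next index hole and the plunger has sprung back up there. I pressed the plunger in with the closed fingertips, turned the table counter-clockwise about 60°, lifted straight off and moved the arm clear. The job was handed in at about 9.5 s.

**Turn:** the blank's holes read 45.8° and 103.8°, against 46.3° and 103.8° for the same places at the start. The red head sits at 59–60° of turn in both cameras.

**Plunger:** the side camera fits "up" to within 0.2 px, against 1.9 px for "fully in". The top camera cannot tell the two heights apart well.

**Scene:** the blank is seated and turned with the table. In the last crop the jar, plug and collar look unmoved. I did not check the bench items (hammer, screwdriver, tape measure, offcut) again, but the arm never went near them.

**Forces:** the wrist force was 34.5 N at the end of the first press and about 6–17 N while turning, read at the end of each move. That first press was harder than needed, since 8 N is enough. The fingertip also crept about 4–7 mm inward of the plunger's axis while turning, without harm.

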